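Tea for two from the nested pile

TASK

Lay tea for two: one at a time, lift the top two cups off the nested pile on the turntable and stand one upright inside the ring on each of the two oblong tea plates, setting it down gently, with its handle pointing straight away from the plate's empty biscuit end. Leave the bottom cup standing on the turntable; the turntable turns freely and may turn, but do not tip anything, and do not shift the plates or the other things on the worktop and mat.

Things in the scene. Friction and masses are not known exactly. Their poses are not given: they have to be found in the camera images.
- cup_top: White porcelain nesting cup, 62 mm tall. Straight upper wall 58 mm across, 4 mm thick, from 26 mm height to the rim; below it a foot 45 mm across. Loop handle on its own +x, 7 mm bar, reaching 50 mm from the axis at 30 to 60 mm height. 130 g. Origin: centre of underside, z up. Top one of the pile; handle in any direction.
- cup_mid: White porcelain nesting cup, 62 mm tall. Straight upper wall 58 mm across, 4 mm thick, from 26 mm height to the rim; below it a foot 45 mm across. Loop handle on its own +x, 7 mm bar, reaching 50 mm from the axis at 30 to 60 mm height. 130 g. Origin: centre of underside, z up. Middle one of the pile; handle in any direction.
- cup_low: The third such cup, bottom of the pile, stands 80 mm from the turntable's centre and stays there. Each nested cup's shoulder (26 mm up) rests on the rim below, its foot inside that mouth with 2.5 mm play all round: it stands 36 mm higher than the one below and shows only its straight wall. Origin: centre of underside.
- cup_top_handle (a point): Middle of the outer bar of the top cup's handle: 46 mm along the cup's x from its axis, 46 mm above its underside.
- cup_mid_handle (a point): Middle of the outer bar of the middle cup's handle: 46 mm along the cup's x from its axis, 46 mm above its underside.
- plate_a: White porcelain oblong tea plate, 170 x 105 mm (own x, y), floor 5 mm thick, edge 11 mm high, loose on the mat. A dark grey ring on the floor, 64 mm across, 2 mm proud (cannot obstruct), centred 35 mm from the middle towards the plate's -x end, marks the cup's place; the empty +x end is for biscuits. Origin: centre of underside, 4 mm above the worktop.
- plate_b: White porcelain oblong tea plate, 170 x 105 mm (own x, y), floor 5 mm thick, edge 11 mm high, loose on the mat. A dark grey ring on the floor, 64 mm across, 2 mm proud (cannot obstruct), centred 35 mm from the middle towards the plate's -x end, marks the cup's place; the empty +x end is for biscuits. Origin: centre of underside, 4 mm above the worktop.
- plate_a_ring (a point): Centre of the ring on plate_a, at the plate's floor: 5 mm above the plate's underside, so 9 mm above the worktop.
- plate_b_ring (a point): Centre of the ring on plate_b, at the plate's floor: 5 mm above the plate's underside, so 9 mm above the worktop.
- turntable: Foot of a round pale-wood turntable, fixed to the worktop. Its disc, 300 mm across and spinning freely, has its upper face 24 mm above the worktop. Stands on the robot's left or right, the mat on the other side. Origin: centre of the foot, on the worktop.
- mat: Fixed round cork mat, 340 mm across, 4 mm thick, under the plates and the milk jug. Origin: centre of the underside.
- canister: White ceramic tea canister with wooden twist lid, 86 mm across, 110 mm tall, loose on the turntable. Leave it standing. Origin: centre of the underside.
- sugar_jar: Glass sugar jar with steel cap, 56 mm across, 85 mm tall, loose on the turntable near the cups. Leave it standing. Origin: centre of the underside.
- milk_jug: Small steel milk jug, 44 mm across, 64 mm tall, handle along its own +x reaching 39 mm from its axis, loose on the mat between the plates' ends. Not to be moved. Origin: centre of the underside.
- kettle: Stainless kettle with black handle, 148 mm across, 192 mm tall, handle reaching 114 mm along its own +x, spout 100 mm along its -x; beyond the turntable and mat. Not to be moved. Origin: centre of the underside.
- biscuit_tin: Closed round aluminium biscuit tin, 174 mm across, 80 mm tall, at the near right. Not to be moved. Origin: centre of the underside.
- scoop: Grey plastic measuring scoop, 38 mm across and 24 mm tall, flat handle reaching 90 mm along its own -x; lies between the turntable and the mat. Not to be moved. Origin: centre of the scoop's underside.
Mind the look-alikes: they are no part of the job. What is shaped like the cup_low but blue or turquoise is not meant.

How it is judged:
On the way, in this order (a step that is already met when the one before it is completed fails the run):
1. the top cup alone is lifted clear of the pile (z of cup_top in the frame of cup_mid above 0.07 m and z of cup_mid in the frame of cup_low below 0.041 m and horizontal distance between cup_mid and cup_low below 0.006 m and horizontal distance between cup_low and turntable below 0.13 m and height (world z) of cup_low between 0.02 and 0.028 m and angle between cup_low's own z axis and vertical below 0.08 rad), for 0.1 s.
2. the first cup stands in a plate's ring, handle away from the biscuit end (((horizontal distance between cup_top and plate_a_ring below 0.012 m and z of cup_top in the frame of plate_a between 0.002 and 0.009 m and angle between cup_top's own z axis and vertical below 0.08 rad and angle between the x axis of cup_top and the x axis of plate_a, either way round below 0.6 rad and x of cup_top_handle in the frame of plate_a below -0.05 m) or (horizontal distance between cup_top and plate_b_ring below 0.012 m and z of cup_top in the frame of plate_b between 0.002 and 0.009 m and angle between cup_top's own z axis and vertical below 0.08 rad and angle between the x axis of cup_top and the x axis of plate_b, either way round below 0.6 rad and x of cup_top_handle in the frame of plate_b below -0.05 m))), for 0.2 s.
3. the second cup is lifted clear of the bottom cup, which stays standing on the turntable (z of cup_mid in the frame of cup_low above 0.07 m and horizontal distance between cup_low and turntable below 0.13 m and height (world z) of cup_low between 0.02 and 0.028 m and angle between cup_low's own z axis and vertical below 0.08 rad), for 0.1 s.
At the end, for the whole second after the job is handed in: Each plate holds one of cup_top and cup_mid, standing upright (0.08 rad) on its floor, within 12 mm of the ring's centre, handle within 0.6 rad of the plate's -x; cup_low stands upright on the turntable within 130 mm of its centre; all three at rest ((((horizontal distance between cup_top and plate_a_ring below 0.012 m and z of cup_top in the frame of plate_a between 0.002 and 0.009 m and angle between cup_top's own z axis and vertical below 0.08 rad and angle between the x axis of cup_top and the x axis of plate_a, either way round below 0.6 rad and x of cup_top_handle in the frame of plate_a below -0.05 m) and (horizontal distance between cup_mid and plate_b_ring below 0.012 m and z of cup_mid in the frame of plate_b between 0.002 and 0.009 m and angle between cup_mid's own z axis and vertical below 0.08 rad and angle between the x axis of cup_mid and the x axis of plate_b, either way round below 0.6 rad and x of cup_mid_handle in the frame of plate_b below -0.05 m)) or ((horizontal distance between cup_top and plate_b_ring below 0.012 m and z of cup_top in the frame of plate_b between 0.002 and 0.009 m and angle between cup_top's own z axis and vertical below 0.08 rad and angle between the x axis of cup_top and the x axis of plate_b, either way round below 0.6 rad and x of cup_top_handle in the frame of plate_b below -0.05 m) and (horizontal distance between cup_mid and plate_a_ring below 0.012 m and z of cup_mid in the frame of plate_a between 0.002 and 0.009 m and angle between cup_mid's own z axis and vertical below 0.08 rad and angle between the x axis of cup_mid and the x axis of plate_a, either way round below 0.6 rad and x of cup_mid_handle in the frame of plate_a below -0.05 m))) and horizontal distance between cup_low and turntable below 0.13 m and height (world z) of cup_low between 0.02 and 0.028 m and angle between cup_low's own z axis and vertical below 0.08 rad and linear speed of each of cup_top, cup_mid, cup_low below 0.02 m/s); the robot touches nothing.
It fails at once if a cup, the canister, the sugar jar or a bystander tips (over 0.35 rad) (angle between any of cup_top, cup_mid, cup_low, canister, sugar_jar, milk_jug, kettle, biscuit_tin, scoop, plate_a, plate_b's own z axis and vertical above 0.35 rad).
It fails at once if the canister or the sugar jar is pushed to the turntable's edge or off it (more than 135 mm from its centre) (horizontal distance between any of canister, sugar_jar and turntable above 0.135 m).
It fails at once if the kettle, biscuit tin, scoop or milk jug is moved by more than 25 mm (distance of any of kettle, biscuit_tin, scoop, milk_jug from where it was at the start of the episode above 0.025 m).
It fails at once if a plate is shifted by more than 25 mm (distance of any of plate_a, plate_b from where it was at the start of the episode above 0.025 m).
It fails at once if a cup is dropped or banged on a plate (contact over 45 N, or faster than 0.35 m/s within 50 mm of its place) (contact force between any of cup_top, cup_mid and plate_a above 45 N or contact force between any of cup_top, cup_mid and plate_b above 45 N or (distance between cup_top and plate_a_ring below 0.05 m and linear speed of cup_top above 0.35 m/s) or (distance between cup_top and plate_b_ring below 0.05 m and linear speed of cup_top above 0.35 m/s) or (distance between cup_mid and plate_a_ring below 0.05 m and linear speed of cup_mid above 0.35 m/s) or (distance between cup_mid and plate_b_ring below 0.05 m and linear speed of cup_mid above 0.35 m/s)).
It also fails if it takes over 64 s, if anything falls off the work surface, if the arm or the gripper's body presses on something with over 40 N, if the wrist force passes 120 N, or if a joint passes its speed limit or range.

ROBOT

A 6-joint arm with a two-finger parallel gripper is mounted at the origin on the work surface. World frame = base frame: x ahead of the robot, y to its left, z up, the work surface at z = 0. Lengths are in m, angles in rad, forces in N, time in s.
With the tool pointing down it reaches from about 0.35 to 0.775 m from the base axis. Payload 5.5 kg.
Tool frame: the origin (TCP) lies at the very end of the fingers, on their centre line; the grasp point (between the pads) lies grip_point_offset behind it (grip_point_offset is the distance from the TCP to the grasp point, in m); z points along the fingers, y is the direction in which the jaws open and shut (so a half turn about z gives the same grasp; the last joint's range is limited). The gripper opens to 85 mm and grips with 20 to 120 N. Pads are 22 mm wide; open, the fingers measure 114 mm over their backs; the gripper's body (76 mm by 85 mm) begins 54 mm behind the grasp point. The pads swing forward as they close: fully open they stand 13 mm farther back than shut.
Start: joints at [1.02, 0.313, 0.046, 1.304, 0, 1.431], TCP at [0.23, 0.527, 0.197] pointing down, gripper open.
Joint ranges: [-2.76, 2.76], [-0.86, 1.69], [-1.03, 1.26], [-2.2, 2.34], [-1.47, 1.5], [-3.14, 3.14]. Speed limits (rad/s): [2.57, 2.57, 3.14, 3.14, 3.14, 3.14].

INTERFACE

Orientations are given as a unit quaternion [w, x, y, z].
In Python, from rig import get_obs, camera, calibration, hand_in, grip_point_offset gives the robot as it stands.
- The arm moves only by the tool carry_out, never from a script. Its arguments are lists of equal length, an entry for each row: "turn": the turn, a rotation vector about the tool's x, y, z in degrees, a list of three; "xyz": the shift along the tool's x, y, z in mm, a list of three; "claw": the opening, from 0 (shut) to 1 (fully open). A call has 1 to 10 rows; each row is the pose to reach, as a shift and turn from the pose commanded when the call began, along the tool's axes at that moment; what a row does not reach only later rows make up. A row lasts 1/12 s, in which the tool goes at most 41.7 mm and 7.16 degrees, less where a joint would pass 70% of its speed; a pose out of reach is approached as far as the arm can. A call with a gripper value outside its range is refused whole. The fingers move at their own pace and stop on an object; "grip_force" is the grip in N (left out, the last holds). Time passes only in rows, so rows that repeat a pose let the fingers close. It gives the time, the measured TCP pose, the force and the opening at its end, in the units of the state.
- get_obs(): the state, without advancing time (a new reading comes with each control period).
- camera(name): name is "scene" or "top" or "wrist"; returns the picture (384x512x3 uint8, red, green, blue); there is no depth.
- calibration(name): a dict with "K" (3x3 intrinsics, pixels), "D" ([k1, k2, p1, p2, k3] as OpenCV has them; the pictures are not rectified), "rvec" (rotation vector, rad) and "tvec" (3), from world to camera coordinates, as OpenCV has them. Camera axes: x right, y down, z forward; pixel columns grow to the right and rows downward; lengths in m; the calibration is good to about 2 mm. A picture is of the moment at which its call begins: read the wrist's pose just before it. calibration takes no time and is no camera call; for the wrist camera it gives the pose at the moment of the call.
- hand_in(): hands the job in, once; it reports no verdict.
The state is a dict: "t": time; "q": joint angles; "qvel": joint speeds; "joint_efforts": joint torques, N m; "tcp_pos": TCP position; "tcp_rot": TCP orientation; "force": force on the tool from outside, world axes, zero at the start; "ft_torque": the same for the moment, N m; "width": opening from 0.0 (shut) to 1.0 (fully open).
Only numpy, scipy, OpenCV 4.12 (cv2) and the standard library are available. Lean on these libraries where they do the work, as an engineer would, in place of code of your own. Each camera call takes 0.05 s, during which the arm holds its last target. There are 200 camera calls.

## Working session

There is one attempt and no reset: what is moved stays moved. The work goes in short steps, Python scripts to look and compute and a tool call to move; the robot and the scene stay as the last step left them, time stands still between calls to the robot, and variables do not carry over. Pictures are saved under pics/ and viewed, about 8 in all and at most 12, crops included, and the job is handed in when it is done.

Besides the shell and the picture viewer there is one more tool, called after ">>>" by a JSON object that holds its "method" and its "body". carry_out: Moves the arm, as the interface text tells. Its arguments: {"type":"object","properties":{"turn":{"type":"array","items":{"type":"array","items":{"type":"number"}}},"xyz":{"type":"array","items":{"type":"array","items":{"type":"number"}}},"claw":{"type":"array","items":{"type":"number"}},"grip_force":{"type":"number"}},"required":["turn","xyz","claw"]}

```bash
mkdir -p pics; ls
python3 - <<'E'
from rig import *
import cv2,numpy as np
print(get_obs(),grip_point_offset)
for n in("scene","top"):
    c=calibration(n);print(n,c)
    cv2.imwrite(f"pics/{n}0.png",camera(n)[:,:,::-1])
a=cv2.imread("pics/scene0.png");b=cv2.imread("pics/top0.png")
cv2.imwrite("pics/t0.png",cv2.resize(b,(800,600)))
cv2.imwrite("pics/s0.png",cv2.resize(a,(800,600)))
E
```

```text
pics
{'t': 0.0, 'q': array([1.02041229e+00, 3.13965139e-01, 4.49686192e-02, 1.30358419e+00,
       3.61411615e-06, 1.43121842e+00]), 'qvel': array([-0.00159371,  0.00029871, -0.00045209,  0.00060113,  0.00028587,
       -0.00127665]), 'joint_efforts': array([ 1.19476936e-04, -4.80628073e+01,  2.98533726e+01,  1.93558662e-02,
       -1.09334198e-04,  2.54487567e-06]), 'tcp_pos': array([0.22932055, 0.52667088, 0.19602474]), 'tcp_rot': array([-3.03420744e-04,  2.03961691e-01,  9.78978464e-01, -8.39013955e-04]), 'force': array([0.05964983, 0.50185054, 0.30435455]), 'ft_torque': array([ 0.07578057,  0.00937928, -0.00970159]), 'width': 0.998661737234931} 0.0187
scene {'K': array([[378.05378637,   0.        , 247.29598512],
       [  0.        , 378.05378637, 188.05997199],
       [  0.        ,   0.        ,   1.        ]]), 'D': array([-0.0189794,  0.       ,  0.       ,  0.       ,  0.       ]), 'rvec': array([ 1.96724247,  1.40597462, -0.60140356]), 'tvec': array([-0.08784878, -0.26147544,  1.71878933])}
top {'K': array([[465.91800196,   0.        , 258.84241689],
       [  0.        , 465.91800196, 187.09763189],
       [  0.        ,   0.        ,   1.        ]]), 'D': array([0.02080537, 0.        , 0.        , 0.        , 0.        ]), 'rvec': array([ 2.15669501, -2.19511622,  0.05635015]), 'tvec': array([-0.06313535,  0.50261254,  1.45124196])}
```

View pics/t0.png

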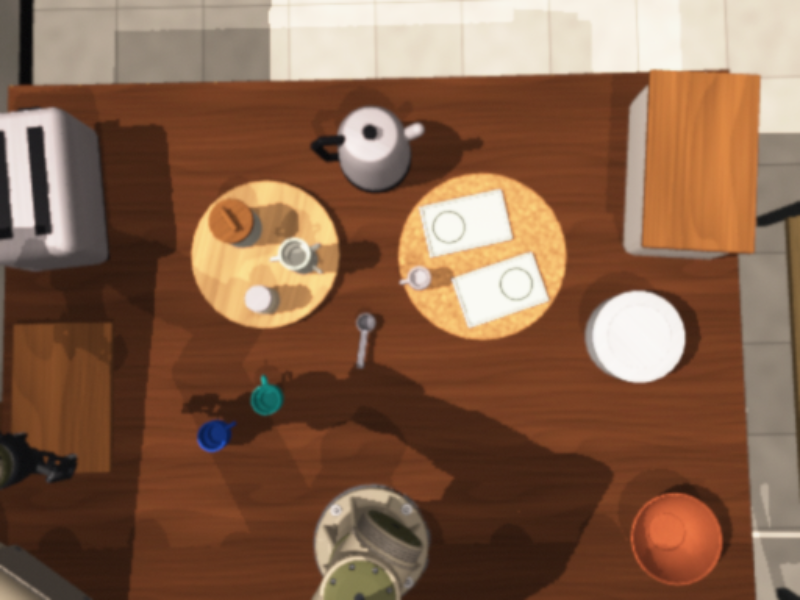

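View pics/s0.png

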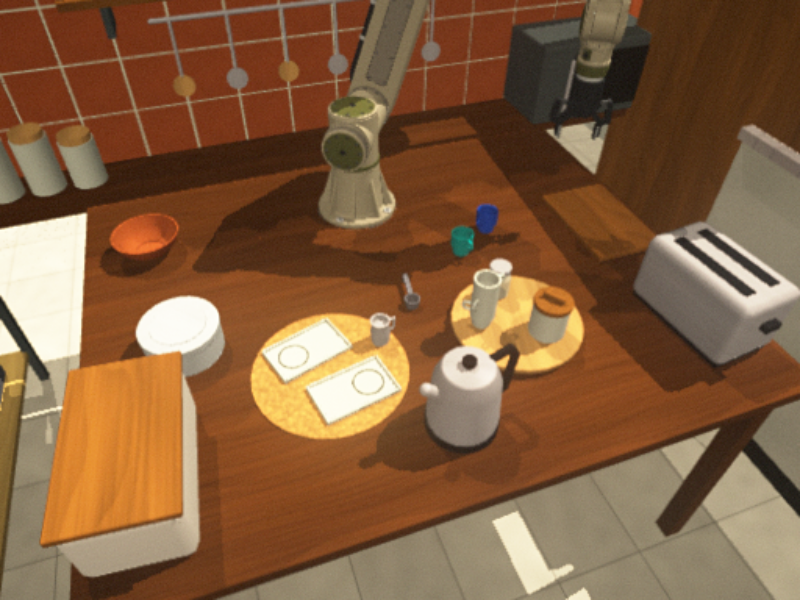

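The top view shows the pile at about (295,255) of 800x600 with handles left and lower right. The plates are on the mat at right, with rings at (449,227) and (516,284). The sugar jar is at (260,298), the canister at (232,220), the jug at (418,278), and there are decoy blue and turquoise cups. Next: measurement with an enlarged crop.

```bash
cat > h.py <<'E'
import numpy as np,cv2
from rig import *
from scipy.spatial.transform import Rotation as R
def cast(cal,uv,z):
    uv=np.array(uv,float).reshape(-1,1,2)
    n=cv2.undistortPoints(uv,cal["K"],cal["D"]).reshape(-1,2)
    M=cv2.Rodrigues(np.array(cal["rvec"]))[0];t=np.array(cal["tvec"])
    d=np.c_[n,np.ones(len(n))]@M; c=-M.T@t
    return c+d*((z-c[2])/d[:,2])[:,None]
def proj(cal,P):
    return cv2.projectPoints(np.array(P,float).reshape(-1,1,3),np.array(cal["rvec"]),np.array(cal["tvec"]),cal["K"],cal["D"])[0].reshape(-1,2)
E
python3 - <<'E'
from h import *
b=cv2.imread("pics/top0.png");c=calibration("top")
k=4
crop=b[125:210,130:215]; 
cr2=b[105:215,255:365]
o=np.hstack([cv2.resize(crop,(400,400),interpolation=cv2.INTER_CUBIC),cv2.resize(cr2,(400,400),interpolation=cv2.INTER_CUBIC)])
cv2.imwrite("pics/c1.png",o)
hsv=cv2.cvtColor(b,cv2.COLOR_BGR2HSV)
m=((hsv[...,1]<45)&(hsv[...,2]>150)).astype(np.uint8)*255
m=cv2.morphologyEx(m,cv2.MORPH_CLOSE,np.ones((5,5)))
cs,_=cv2.findContours(m,cv2.RETR_EXTERNAL,cv2.CHAIN_APPROX_NONE)
for q in cs:
    if cv2.contourArea(q)<60: continue
    (u,v),_=cv2.minEnclosingCircle(q)
    if not(120<u<380 and 100<v<230): continue
    w=cast(c,q.reshape(-1,2),0.015)[:,:2].astype(np.float32)
    print((u,v),cv2.contourArea(q),cv2.minAreaRect(w))
g=b.max(2)
for n,(u,v) in dict(ra=(287,145),rb=(330,182)).items():
    roi=np.zeros_like(g);cv2.circle(roi,(u,v),15,255,-1)
    mm=((g<175)&(roi>0)); ys,xs=np.nonzero(mm)
    w=cast(c,np.c_[xs,ys],0.011)
    (x,y),_=cv2.minEnclosingCircle(np.c_[xs,ys].astype(np.float32))
    print(n,len(xs),w.mean(0),cast(c,(x,y),.011),_)
print("pile",cast(c,(188,163),.158),"tt",cast(c,(265/1.5625,254/1.5625),.024),'jar',cast(c,(261/1.5625,298/1.5625),.109),'can',cast(c,(232/1.5625,221/1.5625),.134),'jug',cast(c,(419/1.5625,278/1.5625),.068),'mat',cast(c,(482/1.5625,257/1.5625),.004),'kettle',cast(c,(372/1.5625,133/1.5625),.19))
E
```

```text
(165.20689392089844, 191.03448486328125) 195.0 ((0.4953095316886902, 0.22489818930625916), (0.05141261965036392, 0.0493338368833065), 62.619537353515625)
(265.0, 177.5) 136.5 ((0.5266599655151367, -0.09743791073560715), (0.040760792791843414, 0.05484641343355179), 40.710880279541016)
(319.5, 185.0) 1699.0 ((0.5051237940788269, -0.26355522871017456), (0.10454924404621124, 0.17023538053035736), 17.87201690673828)
(187.97607421875, 163.0340118408203) 323.0 ((0.5844213366508484, 0.15352526307106018), (0.09037385135889053, 0.061373140662908554), 85.12940216064453)
(297.7060241699219, 142.72613525390625) 1666.0 ((0.6416508555412292, -0.19726723432540894), (0.10439691692590714, 0.16976091265678406), 11.48908519744873)Traceback (most recent call last):
  File "<stdin>", line 22, in <module>
  File "h.py", line 6, in cast
    n=cv2.undistortPoints(uv,cal["K"],cal["D"]).reshape(-1,2)
      ~~~~~~~~~~~~~~~~~~~^^^^^^^^^^^^^^^^^^^^^^
cv2.error: OpenCV(4.12.0) /io/opencv/modules/calib3d/src/undistort.dispatch.cpp:347: error: (-215:Assertion failed) CV_IS_MAT(_src) && CV_IS_MAT(_dst) && (_src->rows == 1 || _src->cols == 1) && (_dst->rows == 1 || _dst->cols == 1) && _src->cols + _src->rows - 1 == _dst->rows + _dst->cols - 1 && (CV_MAT_TYPE(_src->type) == CV_32FC2 || CV_MAT_TYPE(_src->type) == CV_64FC2) && (CV_MAT_TYPE(_dst->type) == CV_32FC2 || CV_MAT_TYPE(_dst->type) == CV_64FC2) in function 'cvUndistortPointsInternal'
```

View pics/c1.png

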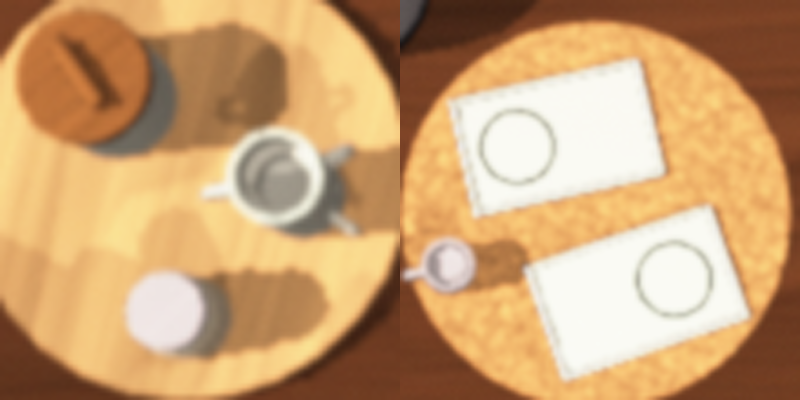

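The crop shows the pile's rim at (277,178) and three handles: left (205,192), upper right (345,155), lower right (350,225). Ring A is at (517,147) and ring B at (674,280). I'll use the scene view to tell the handle levels apart.

Run:
```python
from h import *
b=cv2.imread("pics/top0.png");c=calibration("top");s=calibration("scene")
f=lambda u,v:(130+u*85/400,125+v*85/400)
P=lambda u,v,z:cast(c,[(float(u),float(v))],z)[0]
cx=P(*f(277,178),.158);print("pile",cx)
for n,uv in dict(L=(205,192),UR=(345,155),LR=(350,225)).items():
    for l,z in(("top",.142),("mid",.106),("low",.07)):
        p=P(*f(*uv),z);d=p-cx
        print(n,l,p.round(3),'r',np.hypot(*d[:2]).round(3),'ang',np.degrees(np.arctan2(d[1],d[0])).round(1),proj(s,p).round(1))
g=lambda u,v:(255+(u-400)*110/400,105+v*110/400)
for n,uv,z in(("ringa",(517,147),.011),("ringb",(674,280),.011)):print(n,P(*g(*uv),z))
q=1/1.5625
for n,u,v,z in(("tt",265,254,.024),("jar",261,298,.109),("can",232,221,.134),("jug",419,278,.068),("mat",482,257,.004),("kettle",372,133,.19)):print(n,P(u*q,v*q,z).round(3))
a=cv2.imread("pics/scene0.png")
cv2.imwrite("pics/c2.png",cv2.resize(a[160:230,280:350],(560,560),interpolation=cv2.INTER_CUBIC))
```

```text
pile [0.56480192 0.12478112 0.158     ]
L top [0.559 0.172 0.142] r 0.048 ang 97.0 [[322.8 177.1]]
L mid [0.563 0.179 0.106] r 0.055 ang 91.5 [[323.9 185.2]]
L low [0.568 0.187 0.07 ] r 0.062 ang 87.3 [[324.9 193. ]]
UR top [0.58  0.085 0.142] r 0.042 ang -68.5 [[302.1 187. ]]
UR mid [0.585 0.09  0.106] r 0.04 ang -59.3 [[303.1 195.4]]
UR low [0.59  0.095 0.07 ] r 0.039 ang -49.3 [[303.9 203.5]]
LR top [0.537 0.083 0.142] r 0.051 ang -123.6 [[296.  178.7]]
LR mid [0.541 0.088 0.106] r 0.044 ang -123.0 [[296.8 186.9]]
LR low [0.544 0.092 0.07 ] r 0.038 ang -122.3 [[297.6 194.7]]
ringa [ 0.63305898 -0.16425235  0.011     ]
ringb [ 0.51384243 -0.29785875  0.011     ]
tt [0.584 0.208 0.024]
jar [0.489 0.198 0.109]
can [0.633 0.247 0.134]
jug [ 0.525 -0.102  0.068]
mat [ 0.572 -0.231  0.004]
kettle [ 0.779 -0.021  0.19 ]
```

View pics/c2.png

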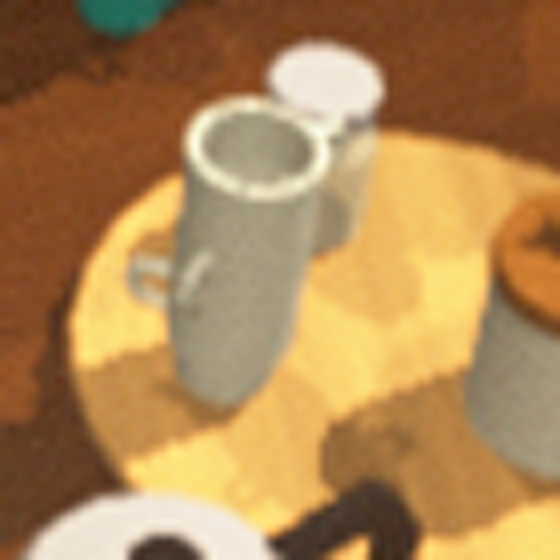

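Handle levels, from casting to the scene view: top handle at about 97°, middle at about -59°, bottom at about -122°. So the top cup goes to plate A (its -x at about 101°) and the middle cup to plate B (about -72°). Both need only small turns. First I'll hover over the pile.

```bash
cat >> h.py <<'E'
def goto(x,y,z,jaw):
    """shift (mm) and turn (deg) in tool axes to TCP x,y,z, pointing down, jaw axis at angle jaw (mod 180)"""
    o=get_obs();w=o["tcp_rot"];A=R.from_quat([w[1],w[2],w[3],w[0]])
    best=None
    for k in(0,180):
        a=np.radians(jaw+k); yv=np.array([np.cos(a),np.sin(a),0]);zv=np.array([0,0,-1.])
        B=R.from_matrix(np.c_[np.cross(yv,zv),yv,zv]);t=(A.inv()*B).as_rotvec(degrees=True)
        if best is None or np.linalg.norm(t)<np.linalg.norm(best):best=t
    s=A.inv().apply(np.array([x,y,z])-o["tcp_pos"])*1000
    print("xyz",s.round(1),"turn",best.round(1),"t",round(o["t"],2),"w",round(o["width"],3),"F",o["force"].round(1),"tcp",o["tcp_pos"].round(4))
E
python3 -c "
from h import *
goto(.565,.125,.25,7)"
```

```text
xyz [-468.1 -234.4  -53.6] turn [-0.1  0.  59.5] t 0.1 w 1.003 F [0.1 0.  0.9] tcp [0.2294 0.5267 0.1961]
```

>>> {"method": "carry_out", "body": {"xyz": [[-40,-20,-54],[-80,-40,-54],[-115,-58,-54],[-155,-78,-54],[-195,-97,-54],[-235,-117,-54],[-275,-137,-54],[-315,-157,-54],[-355,-177,-54],[-395,-197,-54]], "turn": [[0,0,6],[0,0,12],[0,0,18],[0,0,24],[0,0,30],[0,0,36],[0,0,42],[0,0,48],[0,0,54],[0,0,59.5]], "claw": [1,1,1,1,1,1,1,1,1,1], "grip_force": 30}}

```text
t: 0.93
tcp_pos: [0.4865, 0.2196, 0.2506]
tcp_rot: [-0.0, 0.665, 0.747, -0.0]
force: [1.7, 0.8, -0.6]
width: 1.0
```

```bash
python3 -c "
from h import *
goto(.565,.125,.25,7)"
```

```text
xyz [-103.1   66.9    0.6] turn [-0.  -0.  -0.3] t 0.93 w 1.0 F [ 1.7  0.8 -0.6] tcp [0.4865 0.2196 0.2506]
```

>>> {"method": "carry_out", "body": {"xyz": [[-34,22,0],[-69,44,0],[-69,44,0],[-69,44,0],[-69,44,0]], "turn": [[0,0,0],[0,0,0],[0,0,0],[0,0,0],[0,0,0]], "claw": [1,1,1,1,1]}}

```text
t: 1.35
tcp_pos: [0.5374, 0.1581, 0.2503]
tcp_rot: [-0.001, 0.663, 0.748, -0.0]
force: [0.1, 0.2, -0.2]
width: 0.996
```

```bash
python3 -c "
from h import *
goto(.565,.125,.25,7)
c=calibration('wrist');im=camera('wrist')[:,:,::-1].copy();np.save('w1.npy',im);cv2.imwrite('pics/w1.png',im)
import pickle;pickle.dump(c,open('w1.pkl','wb'))
print(proj(c,[.565,.125,.158]),-cv2.Rodrigues(c['rvec'])[0].T@c['tvec'])"
```

```text
xyz [-36.2  23.4   0.3] turn [-0.1 -0.  -0.1] t 1.35 w 0.996 F [ 0.1  0.2 -0.2] tcp [0.5374 0.1581 0.2503]
[[275.29873219 212.39756408]] [0.52645216 0.2408932  0.42775179]
```

View pics/w1.png

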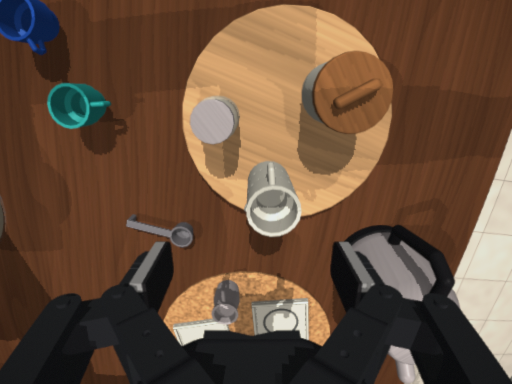

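The wrist view shows the pile's rim at about (273,213), against a predicted (275,212). The top handle points up-image at (271,172) and lies between the jaws' sides, as wanted. Now to refine the rim centre.

Run:
```python
from h import *
import pickle
im=np.load('w1.npy');c=pickle.load(open('w1.pkl','rb'))
h=cv2.cvtColor(im,cv2.COLOR_BGR2HSV)
m=((h[...,1]<50)&(h[...,2]>90)).astype(np.uint8)*255
m[:160]=0;m[245:]=0;m[:,:235]=0;m[:,310:]=0
cs,_=cv2.findContours(m,cv2.RETR_EXTERNAL,cv2.CHAIN_APPROX_NONE)
q=max(cs,key=cv2.contourArea).reshape(-1,2)
w=cast(c,q,.158)[:,:2]
# lower half of rim outline (far from handle): robust circle R=.029
sel=q[:,1]>212
from scipy.optimize import least_squares
f=least_squares(lambda p:np.hypot(*(w[sel]-p).T)-.029,[.565,.125],loss='soft_l1',f_scale=.001)
print(f.x,np.abs(f.fun).max(),sel.sum())
hp=cast(c,[(271.,172.)],.15)[0];d=hp[:2]-f.x;print(hp,np.degrees(np.arctan2(d[1],d[0])),np.hypot(*d))
goto(*f.x,.20,7);goto(*f.x,.124,7)
```

```text
[0.56260618 0.12633172] 0.0014737492206672448 71
[0.5551098  0.16574138 0.15      ] 100.76995588692989 0.04011628851424424
xyz [-35.4  21.5  50.5] turn [-0.1 -0.  -0. ] t 1.4 w 1.002 F [-0.1  0.5 -0.2] tcp [0.5371 0.1588 0.2506]
xyz [-35.4  21.5 126.5] turn [-0.1 -0.  -0. ] t 1.4 w 1.002 F [-0.1  0.5 -0.2] tcp [0.5371 0.1588 0.2506]
```

>>> {"method": "carry_out", "body": {"xyz": [[-36,22,0],[-36,22,25],[-36,22,50],[-36,22,75],[-36,22,95],[-36,22,110],[-36,22,125],[-36,22,125],[-36,22,125],[-36,22,125]], "turn": [[0,0,0],[0,0,0],[0,0,0],[0,0,0],[0,0,0],[0,0,0],[0,0,0],[0,0,0],[0,0,0],[0,0,0]], "claw": [1,1,1,1,1,1,1,1,1,1]}}

```text
t: 2.23
tcp_pos: [0.5641, 0.1264, 0.127]
tcp_rot: [0.0, 0.662, 0.749, 0.001]
force: [0.3, 1.3, 0.2]
width: 1.0
```

```bash
python3 -c "
from h import *
goto(.5633,.126,.125,8)"
```

```text
xyz [-0.2 -0.9  2. ] turn [ 0.1 -0.  -0.9] t 2.23 w 1.0 F [0.3 1.3 0.2] tcp [0.5641 0.1264 0.127 ]
```

Close gradually.

>>> {"method": "carry_out", "body": {"xyz": [[0,-1,1],[0,-1,1],[0,-1,1],[0,-1,1],[0,-1,1],[0,-1,1],[0,-1,1],[0,-1,1],[0,-1,1],[0,-1,1]], "turn": [[0,0,0],[0,0,0],[0,0,0],[0,0,0],[0,0,0],[0,0,0],[0,0,0],[0,0,0],[0,0,0],[0,0,0]], "claw": [0.85,0.8,0.76,0.74,0.72,0.7,0.68,0.66,0.64,0.6], "grip_force": 30}}

```text
t: 3.07
tcp_pos: [0.5631, 0.1251, 0.1248]
tcp_rot: [-0.0, 0.663, 0.749, 0.0]
force: [0.5, -0.2, 0.2]
width: 0.595
```

>>> {"method": "carry_out", "body": {"xyz": [[0,0,0],[0,0,0],[0,0,0],[0,0,-1],[0,0,-3],[0,0,-6],[0,0,-10],[0,0,-15],[0,0,-20],[0,0,-20]], "turn": [[0,0,0],[0,0,0],[0,0,0],[0,0,0],[0,0,0],[0,0,0],[0,0,0],[0,0,0],[0,0,0],[0,0,0]], "claw": [0.5,0.4,0.4,0.4,0.4,0.4,0.4,0.4,0.4,0.4]}}

```text
t: 3.9
tcp_pos: [0.564, 0.1252, 0.1465]
tcp_rot: [0.001, 0.663, 0.749, 0.001]
force: [0.1, -0.4, 0.3]
width: 0.401
```

```bash
python3 -c "
from h import *
goto(.5633,.126,.23,7)
cv2.imwrite('pics/w2.png',np.hstack([cv2.resize(camera('wrist')[100:,100:420,::-1],(400,355)),cv2.resize(camera('scene')[140:246,250:370,::-1],(400,355))]))"
```

```text
xyz [  0.9  -0.4 -83.5] turn [ 0.1  0.  -0. ] t 3.9 w 0.401 F [ 0.1 -0.4  0.3] tcp [0.564  0.1252 0.1465]
```

View pics/w2.png

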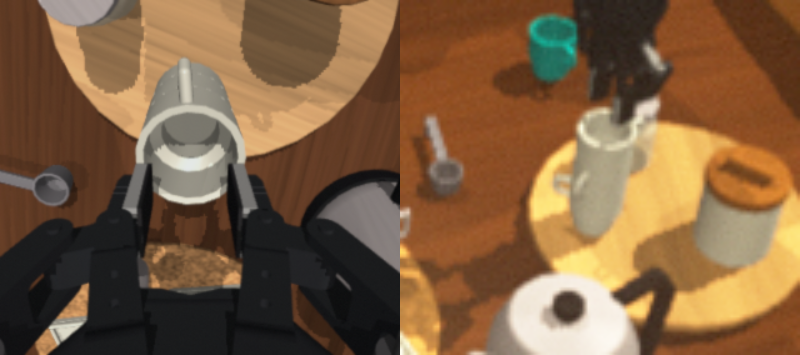

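The gripper closed on nothing (0.40), and the wrist view shows the fingers near the rim's lower side. I'll check the geometry numerically.

Run:
```python
from h import *
s=calibration('scene');w=calibration('wrist');o=get_obs();p=o['tcp_pos']
A=R.from_quat(np.r_[o['tcp_rot'][1:],o['tcp_rot'][:1]])
C=-cv2.Rodrigues(w['rvec'])[0].T@w['tvec'];print('cam',C)
# display coords in last picture
fw=lambda u:((u-[100,100])*[400/320,355/284]).round(0)
fs=lambda u:((u-[250,140])*[400/120,355/106]+[400,0]).round(0)
for n,P in dict(tcp=p,yp=p+A.apply([0,.017,0]),ym=p-A.apply([0,.017,0]),rim=np.array([.5635,.1257,.158]),base=np.array([.5635,.1257,.024])).items():print(n,fw(proj(w,P)[0]),fs(proj(s,P)[0]))
```

```text
cam [0.55192999 0.20793868 0.3228296 ]
tcp [192. 148.] [603. 135.]
yp [222. 148.] [613. 145.]
ym [161. 148.] [594. 125.]
rim [192. 158.] [605. 125.]
base [191.  89.] [591. 219.]
```

Run:
```python
from h import *
import pickle
s=calibration('scene');w=calibration('wrist');o=get_obs();p=o['tcp_pos']
A=R.from_quat(np.r_[o['tcp_rot'][1:],o['tcp_rot'][:1]])
fw=lambda u:((u-[100,100])*[400/320,355/284]).round(0)
fs=lambda u:((u-[250,140])*[400/120,355/106]+[400,0]).round(0)
c1=pickle.load(open('w1.pkl','rb'))
p1=np.array([.5372,.1585,.2504])
for k in(0,.01,.02,.03,.04):
  print(k,'now',[fw(proj(w,p+A.apply([0,e,-k]))[0]) for e in(-.017,.017)],[fs(proj(s,p+A.apply([0,e,-k]))[0]) for e in(-.017,.017)],'open',[proj(c1,p1+A.apply([0,e,-k]))[0].round() for e in(-.0425,.0425)])
im=camera('wrist');cv2.imwrite('pics/w3.png',cv2.resize(im[180:360,180:340,::-1],(640,720))[:600])
```

```text
0 now [array([161., 148.]), array([222., 148.])] [array([594., 125.]), array([613., 145.])] open [array([192., 218.]), array([314., 218.])]
0.01 now [array([160., 156.]), array([224., 156.])] [array([595., 117.]), array([614., 138.])] open [array([189., 225.]), array([317., 225.])]
0.02 now [array([158., 165.]), array([226., 165.])] [array([596., 110.]), array([615., 130.])] open [array([186., 232.]), array([321., 232.])]
0.03 now [array([156., 175.]), array([228., 175.])] [array([597., 102.]), array([616., 123.])] open [array([182., 239.]), array([325., 240.])]
0.04 now [array([154., 186.]), array([230., 186.])] [array([599.,  94.]), array([618., 115.])] open [array([178., 248.]), array([329., 248.])]
```

View pics/w3.png

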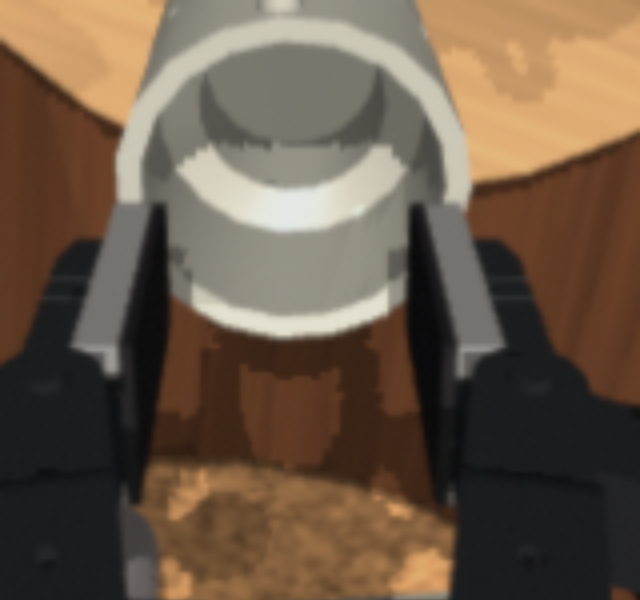

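Run:
```python
from h import *
import pickle
from scipy.optimize import least_squares
w=calibration('wrist');o=get_obs();p=o['tcp_pos']
A=R.from_quat(np.r_[o['tcp_rot'][1:],o['tcp_rot'][:1]]);print('toolx',A.apply([1,0,0]).round(2))
c1=pickle.load(open('w1.pkl','rb'));p1=np.array([.5372,.1585,.2504])
for n,c,pp,L,Rr in(('now',w,p,(221.2,231.),(282.5,231.)),('open',c1,p1,(171,242.),(333,242.))):
  for e in(-.011,0,.011):
    f=least_squares(lambda q:np.r_[proj(c,pp+A.apply([e,q[1],-q[0]]))[0]-L,proj(c,pp+A.apply([e,q[2],-q[0]]))[0]-Rr],[.02,-.02,.02])
    print(n,e,(f.x*1000).round(1),f.cost)
```

```text
toolx [-0.12  0.99  0.  ]
now -0.011 [ -2.7 -23.1  20.9] 1.7193337619933847e-05
now 0 [ 18.3 -20.5  18.3] 1.719333762022556e-05
now 0.011 [ 39.2 -18.   15.8] 1.7193337619918005e-05
open -0.011 [ 13.9 -54.7  53. ] 2.522821987860003e-06
open 0 [ 33.  -48.4  46.7] 2.522821987842994e-06
open 0.011 [ 52.1 -42.   40.5] 2.5228219879316647e-06
```

Two views and the known gap agree that the real fingertips are about 40 mm (half open) to 50 mm (open) behind the reported TCP. So the fingers closed above the rim and nothing was touched. I'll reopen, go lower (TCP about 0.088), and check by camera.

>>> {"method": "carry_out", "body": {"xyz": [[0,0,-5],[0,0,-5],[0,0,-5],[0,0,-5],[0,0,-5],[0,0,10],[0,0,25],[0,0,35],[0,0,40],[0,0,40]], "turn": [[0,0,0],[0,0,0],[0,0,0],[0,0,0],[0,0,0],[0,0,0],[0,0,0],[0,0,0],[0,0,0],[0,0,0]], "claw": [1,1,1,1,1,1,1,1,1,1]}}

```text
t: 4.88
tcp_pos: [0.562, 0.125, 0.1034]
tcp_rot: [-0.001, 0.663, 0.749, -0.001]
force: [-0.5, -0.3, 0.6]
width: 1.001
```

```bash
python3 -c "
from h import *
goto(.5635,.1257,.09,8)
cv2.imwrite('pics/w4.png',np.hstack([cv2.resize(camera('wrist')[100:,100:420,::-1],(400,355)),cv2.resize(camera('scene')[140:246,250:370,::-1],(400,355))]))"
```

```text
xyz [ 0.5  1.7 13.4] turn [-0.2 -0.  -1. ] t 4.88 w 1.001 F [-0.5 -0.3  0.6] tcp [0.562  0.125  0.1034]
```

View pics/w4.png

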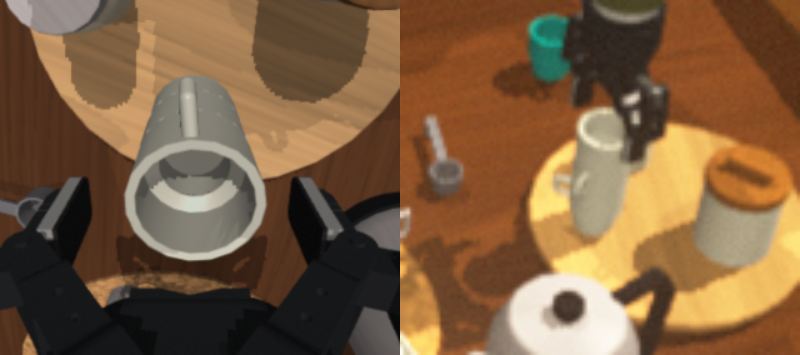

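Image only: the tip gap spans 210 px while the rim spans 140 px, so the tips are at rim height (0.158) with the TCP reading 0.103. The offset is confirmed at about 53 mm when open. Go down 18 mm and +2 mm along y, then close.

>>> {"method": "carry_out", "body": {"xyz": [[0,2,6],[0,2,12],[0,2,18],[0,2,18],[0,2,18],[0,2,18],[0,2,18],[0,2,18],[0,2,18],[0,2,18]], "turn": [[0,0,0],[0,0,0],[0,0,0],[0,0,0],[0,0,0],[0,0,0],[0,0,0],[0,0,0],[0,0,0],[0,0,0]], "claw": [1,1,1,1,0.9,0.82,0.78,0.74,0.7,0.68], "grip_force": 30}}

```text
t: 5.82
tcp_pos: [0.5653, 0.1254, 0.0873]
tcp_rot: [0.0, 0.663, 0.749, 0.0]
force: [-0.3, 0.8, -1.1]
width: 0.685
```

>>> {"method": "carry_out", "body": {"xyz": [[0,0,0],[0,0,0],[0,0,0],[0,0,0]], "turn": [[0,0,0],[0,0,0],[0,0,0],[0,0,0]], "claw": [0.65,0.6,0.55,0.5]}}

```text
t: 6.15
tcp_pos: [0.5655, 0.1254, 0.0874]
tcp_rot: [0.0, 0.663, 0.749, 0.0]
force: [-0.1, -0.6, 4.4]
width: 0.674
```

Gripped at 0.674 (57 mm, the cup's width). Lift straight up.

>>> {"method": "carry_out", "body": {"xyz": [[0,0,0],[0,0,-2],[0,0,-5],[0,0,-10],[0,0,-16],[0,0,-23],[0,0,-30],[0,0,-38],[0,0,-46],[0,0,-55]], "turn": [[0,0,0],[0,0,0],[0,0,0],[0,0,0],[0,0,0],[0,0,0],[0,0,0],[0,0,0],[0,0,0],[0,0,0]], "claw": [0.4,0.4,0.4,0.4,0.4,0.4,0.4,0.4,0.4,0.4]}}

```text
t: 6.98
tcp_pos: [0.5651, 0.1254, 0.1428]
tcp_rot: [0.0, 0.663, 0.749, 0.0]
force: [-0.2, 0.8, -2.6]
width: 0.678
```

>>> {"method": "carry_out", "body": {"xyz": [[0,0,-10],[0,0,-25],[0,0,-45],[0,0,-65],[0,0,-75],[0,0,-75],[0,0,-75]], "turn": [[0,0,0],[0,0,0],[0,0,0],[0,0,0],[0,0,0],[0,0,0],[0,0,0]], "claw": [0.4,0.4,0.4,0.4,0.4,0.4,0.4]}}

```text
t: 7.57
tcp_pos: [0.5655, 0.1254, 0.2173]
tcp_rot: [0.0, 0.663, 0.749, 0.001]
force: [0.1, 0.1, -3.0]
width: 0.676
```

```bash
python3 -c "
from h import *
goto(.633,-.164,.2174,11)
cv2.imwrite('pics/w5.png',np.hstack([cv2.resize(camera('wrist')[100:,100:420,::-1],(400,355)),cv2.resize(camera('scene')[120:246,240:380,::-1],(400,355))]))"
```

```text
xyz [-2.954e+02  3.200e+01 -1.000e-01] turn [ 0.1  0.  -4. ] t 7.57 w 0.676 F [ 0.1  0.1 -3. ] tcp [0.5655 0.1254 0.2173]
```

View pics/w5.png

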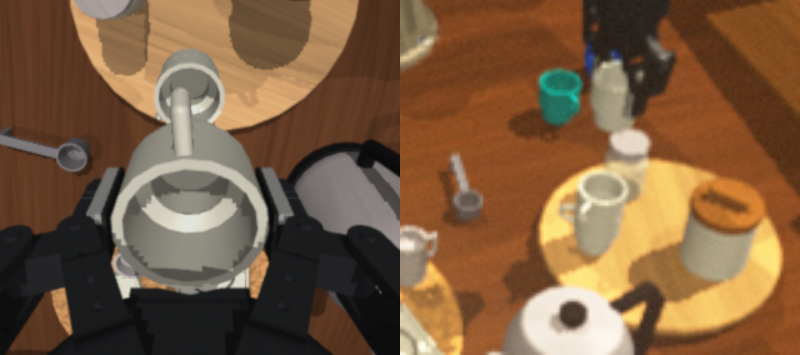

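Clean lift: the top cup is held and two cups remain nested on the turntable. Cup underside = TCP + 9 mm. Carry to ring A.

>>> {"method": "carry_out", "body": {"xyz": [[-15,2,0],[-45,5,0],[-80,9,0],[-115,13,0],[-150,18,0],[-185,22,0],[-220,26,0],[-255,30,0],[-280,33,0],[-295,34,0]], "turn": [[0,0,0],[0,0,0],[0,0,0],[0,0,-1],[0,0,-2],[0,0,-3],[0,0,-4],[0,0,-4],[0,0,-4],[0,0,-4]], "claw": [0.4,0.4,0.4,0.4,0.4,0.4,0.4,0.4,0.4,0.4]}}

```text
t: 8.5
tcp_pos: [0.6342, -0.1664, 0.2146]
tcp_rot: [-0.001, 0.637, 0.771, -0.001]
force: [-0.3, -0.5, -2.1]
width: 0.681
```

>>> {"method": "carry_out", "body": {"xyz": [[0,0,5],[0,0,20],[0,0,40],[0,0,60],[0,0,80],[0,0,100],[0,0,120],[0,0,135],[0,0,140],[0,0,140]], "turn": [[0,0,0],[0,0,0],[0,0,0],[0,0,0],[0,0,0],[0,0,0],[0,0,0],[0,0,0],[0,0,0],[0,0,0]], "claw": [0.4,0.4,0.4,0.4,0.4,0.4,0.4,0.4,0.4,0.4]}}

```text
t: 9.33
tcp_pos: [0.6326, -0.1612, 0.0745]
tcp_rot: [-0.002, 0.636, 0.772, -0.001]
force: [-0.3, 0.3, -1.9]
width: 0.676
```

```bash
python3 -c "
from h import *
goto(.6355,-.1635,.001,11)
w=calibration('wrist');im=camera('wrist')[:,:,::-1].copy();s=camera('scene')[:,:,::-1].copy()
sc=calibration('scene')
cx,cy=.634,-.1637
z=.009
th=np.linspace(0,6.28,60)
for cal,I in((w,im),(sc,s)):
    for p in proj(cal,np.c_[cx+.029*np.cos(th),cy+.029*np.sin(th),0*th+get_obs()['tcp_pos'][2]+.009+.062]):
        q=tuple(np.round(p).astype(int))
        if 0<=q[0]<512 and 0<=q[1]<384: I[q[1],q[0]]=(0,0,255)
cv2.imwrite('pics/w6.png',np.hstack([cv2.resize(im[100:,100:420],(400,355)),cv2.resize(s[160:286,150:290],(400,355))]))"
```

```text
xyz [-3.   2.7 73.5] turn [-0.2 -0.2  0. ] t 9.33 w 0.676 F [-0.3  0.3 -1.9] tcp [ 0.6326 -0.1612  0.0745]
```

View pics/w6.png

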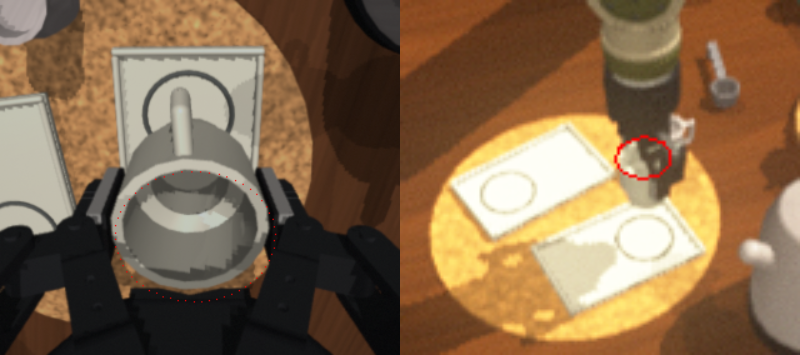

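The wrist view shows the cup over plate A, its handle in line with the ring. The rim (190,222) needs about -4 mm tool x and +2 mm tool y to match the overlaid target. Descend, slowly at the end.

>>> {"method": "carry_out", "body": {"xyz": [[-2,1,5],[-4,2,15],[-4,2,27],[-4,2,39],[-4,2,48],[-4,2,54],[-4,2,57],[-4,2,59],[-4,2,60],[-4,2,60]], "turn": [[0,0,0],[0,0,0],[0,0,0],[0,0,0],[0,0,0],[0,0,0],[0,0,0],[0,0,0],[0,0,0],[0,0,0]], "claw": [0.4,0.4,0.4,0.4,0.4,0.4,0.4,0.4,0.4,0.4]}}

```text
t: 10.27
tcp_pos: [0.6376, -0.167, 0.0172]
tcp_rot: [0.0, 0.636, 0.771, 0.0]
force: [-0.5, -0.3, -2.0]
width: 0.677
```

>>> {"method": "carry_out", "body": {"xyz": [[0,0,1],[0,0,2],[0,0,3],[0,0,4],[0,0,5],[0,0,6]], "turn": [[0,0,0],[0,0,0],[0,0,0],[0,0,0],[0,0,0],[0,0,0]], "claw": [0.4,0.4,0.4,0.4,0.4,0.4]}}

```text
t: 10.77
tcp_pos: [0.6373, -0.1668, 0.0108]
tcp_rot: [-0.0, 0.636, 0.771, 0.0]
force: [-0.5, 0.6, -1.7]
width: 0.675
```

>>> {"method": "carry_out", "body": {"xyz": [[0,0,0.7],[0,0,1.5],[0,0,2.2],[0,0,3],[0,0,3]], "turn": [[0,0,0],[0,0,0],[0,0,0],[0,0,0],[0,0,0]], "claw": [0.4,0.4,0.4,0.4,0.4]}}

```text
t: 11.18
tcp_pos: [0.6372, -0.1668, 0.0076]
tcp_rot: [-0.0, 0.636, 0.771, -0.0]
force: [0.2, 0.1, -1.5]
width: 0.673
```

>>> {"method": "carry_out", "body": {"xyz": [[0,0,0.7],[0,0,1.5],[0,0,2.2],[0,0,3],[0,0,3]], "turn": [[0,0,0],[0,0,0],[0,0,0],[0,0,0],[0,0,0]], "claw": [0.4,0.4,0.4,0.4,0.4]}}

```text
t: 11.6
tcp_pos: [0.6372, -0.1668, 0.0046]
tcp_rot: [-0.0, 0.636, 0.771, -0.0]
force: [-0.1, 0.8, -1.6]
width: 0.677
```

>>> {"method": "carry_out", "body": {"xyz": [[0,0,0.7],[0,0,1.4],[0,0,2],[0,0,2]], "turn": [[0,0,0],[0,0,0],[0,0,0],[0,0,0]], "claw": [0.4,0.4,0.4,0.4]}}

```text
t: 11.93
tcp_pos: [0.6372, -0.1668, 0.0027]
tcp_rot: [-0.0, 0.636, 0.771, 0.0]
force: [1.3, 0.9, -1.6]
width: 0.678
```

>>> {"method": "carry_out", "body": {"xyz": [[0,0,0.7],[0,0,1.4],[0,0,2],[0,0,2]], "turn": [[0,0,0],[0,0,0],[0,0,0],[0,0,0]], "claw": [0.4,0.4,0.4,0.4]}}

```text
t: 12.27
tcp_pos: [0.6372, -0.1668, 0.0007]
tcp_rot: [-0.0, 0.636, 0.771, -0.0]
force: [-0.8, 0.1, -1.4]
width: 0.675
```

Contact is expected around TCP z of 0.000 to -0.002; continue in 1 mm steps.

>>> {"method": "carry_out", "body": {"xyz": [[0,0,0.5],[0,0,1],[0,0,1]], "turn": [[0,0,0],[0,0,0],[0,0,0]], "claw": [0.4,0.4,0.4]}}

```text
t: 12.52
tcp_pos: [0.6373, -0.1669, 0.0005]
tcp_rot: [0.0, 0.636, 0.771, 0.0]
force: [-0.8, 1.3, 2.9]
width: 0.673
```

>>> {"method": "carry_out", "body": {"xyz": [[0,0,0.5],[0,0,1],[0,0,1]], "turn": [[0,0,0],[0,0,0],[0,0,0]], "claw": [0.4,0.4,0.4]}}

```text
t: 12.77
tcp_pos: [0.6373, -0.1669, 0.0004]
tcp_rot: [0.0, 0.636, 0.771, 0.0]
force: [-3.8, 0.1, 8.8]
width: 0.675
```

Contact, 9 N upward, at the predicted height. Back off the press, release slowly and retreat upward.

>>> {"method": "carry_out", "body": {"xyz": [[0,0,-1],[0,0,-1.5],[0,0,-1.5],[0,0,-1.5],[0,0,-1.5],[0,0,-1.5],[0,0,-1.5],[0,0,-1.5],[0,0,-1.5],[0,0,-1.5]], "turn": [[0,0,0],[0,0,0],[0,0,0],[0,0,0],[0,0,0],[0,0,0],[0,0,0],[0,0,0],[0,0,0],[0,0,0]], "claw": [0.4,0.6,0.68,0.7,0.73,0.78,0.85,0.92,1,1]}}

```text
t: 13.6
tcp_pos: [0.6373, -0.1668, 0.0003]
tcp_rot: [-0.0, 0.636, 0.771, 0.0]
force: [0.5, 0.3, 0.2]
width: 1.0
```

>>> {"method": "carry_out", "body": {"xyz": [[0,0,0],[0,0,0],[0,0,-10],[0,0,-30],[0,0,-60],[0,0,-95],[0,0,-130],[0,0,-160],[0,0,-170],[0,0,-170]], "turn": [[0,0,0],[0,0,0],[0,0,0],[0,0,0],[0,0,0],[0,0,0],[0,0,0],[0,0,0],[0,0,0],[0,0,0]], "claw": [1,1,1,1,1,1,1,1,1,1]}}

```text
t: 14.43
tcp_pos: [0.6395, -0.1677, 0.1753]
tcp_rot: [0.004, 0.636, 0.771, 0.001]
force: [0.3, -1.4, -0.4]
width: 1.0
```

```bash
python3 -c "
from h import *
goto(.564,.1255,.1714,31)"
```

```text
xyz [302.2 -18.4   2.5] turn [  0.3   0.3 -20. ] t 14.43 w 1.0 F [ 0.3 -1.4 -0.4] tcp [ 0.6395 -0.1677  0.1753]
```

>>> {"method": "carry_out", "body": {"xyz": [[20,-1,0],[55,-3,0],[90,-5,0],[125,-7,0],[160,-10,0],[195,-12,0],[230,-14,0],[265,-16,0],[290,-18,0],[300,-18,0]], "turn": [[0,0,-2],[0,0,-4],[0,0,-6],[0,0,-8],[0,0,-10],[0,0,-12],[0,0,-14],[0,0,-16],[0,0,-18],[0,0,-20]], "claw": [1,1,1,1,1,1,1,1,1,1]}}

```text
t: 15.27
tcp_pos: [0.5599, 0.1274, 0.1687]
tcp_rot: [-0.002, 0.49, 0.872, -0.001]
force: [-0.5, 0.2, 0.7]
width: 1.0
```

>>> {"method": "carry_out", "body": {"xyz": [[0,0,0],[0,0,0],[0,0,0]], "turn": [[0,0,0],[0,0,0],[0,0,0]], "claw": [1,1,1]}}

```text
t: 15.52
tcp_pos: [0.5627, 0.1231, 0.1697]
tcp_rot: [-0.0, 0.493, 0.87, -0.0]
force: [-0.1, -0.1, 0.1]
width: 0.995
```

Run:
```python
from h import *
goto(.564,.1255,.17,31)
w=calibration('wrist');im=camera('wrist')[:,:,::-1].copy();T=camera('top')[:,:,::-1].copy();c=calibration('top')
cv2.imwrite('w7.png',im);cv2.imwrite('T7.png',T)
import pickle;pickle.dump(w,open('w7.pkl','wb'))
def dot(I,cal,x,y,z,col,r=.029):
    th=np.linspace(0,6.28,40)
    for p in proj(cal,np.c_[x+r*np.cos(th),y+r*np.sin(th),0*th+z]):
        cv2.circle(I,tuple(int(v) for v in np.round(p)),0,col,-1)
dot(im,w,.5637,.1257,.122,(0,0,255))
a=cv2.resize(im[60:,80:440],(500,450))
b=cv2.resize(T[115:175,255:345],(300,200),interpolation=cv2.INTER_CUBIC)
d=cv2.resize(T[130:200,140:245],(300,200),interpolation=cv2.INTER_CUBIC)
o=np.zeros((450,800,3),np.uint8);o[:,:500]=a;o[:200,500:]=b;o[220:420,500:]=d
cv2.imwrite('pics/w7.png',o)
```

```text
xyz [ 1.4  2.4 -0.3] turn [-0.1  0.  -0.1] t 15.52 w 0.995 F [-0.1 -0.1  0.1] tcp [0.5627 0.1231 0.1697]
```

View pics/w7.png

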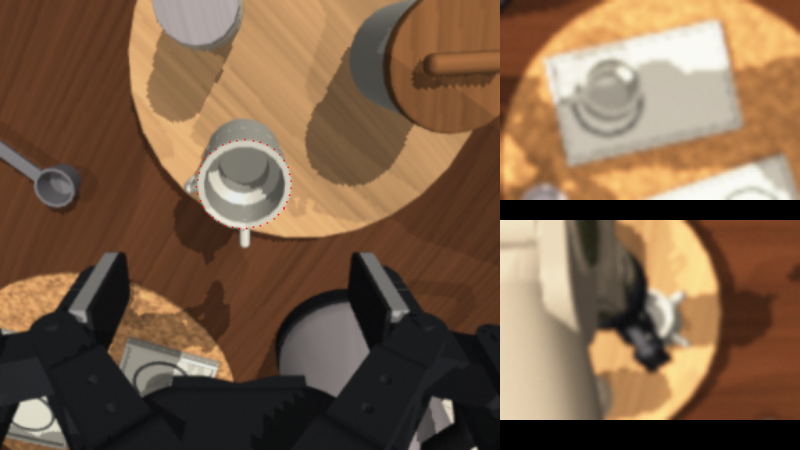

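The wrist overlay (red) matches the middle cup's rim, and its handle points straight down-image, square to the jaws. The top view shows the first cup standing at plate A's ring with its handle outward. I'll check that offset numerically and go down to the middle cup.

Run:
```python
from h import *
c=calibration('top');f=lambda u,v:(255+(u-500)*.3,115+v*.3)
r=cast(c,[f(610,87)],.071)[0];h=cast(c,[f(570,103)],.06)[0];print('rim',r,'off ring',r[:2]-[.634,-.1637]);d=h-r;print(np.degrees(np.arctan2(d[1],d[0])),np.hypot(*d[:2]))
goto(.5645,.126,.0515,31)
```

```text
rim [ 0.63669099 -0.16439517  0.071     ] off ring [ 0.00269099 -0.00069517]
108.50294586918531 0.038665854056675296
xyz [  2.    3.1 118.5] turn [-0.   0.  -0.2] t 15.62 w 1.001 F [-0.  -0.8  0.3] tcp [0.5629 0.1228 0.17  ]
```

>>> {"method": "carry_out", "body": {"xyz": [[2,3,10],[2,3,30],[2,3,50],[2,3,70],[2,3,85],[2,3,100],[2,3,110],[2,3,115],[2,3,118],[2,3,118]], "turn": [[0,0,0],[0,0,0],[0,0,0],[0,0,0],[0,0,0],[0,0,0],[0,0,0],[0,0,0],[0,0,0],[0,0,0]], "claw": [1,1,1,1,1,1,1,1,1,1]}}

```text
t: 16.45
tcp_pos: [0.5641, 0.1272, 0.052]
tcp_rot: [-0.0, 0.493, 0.87, -0.0]
force: [1.2, 0.3, 0.4]
width: 1.001
```

>>> {"method": "carry_out", "body": {"xyz": [[0,0,0],[0,0,0],[0,0,0],[0,0,0],[0,0,0],[0,0,0],[0,0,0],[0,0,0],[0,0,0],[0,0,0]], "turn": [[0,0,0],[0,0,0],[0,0,0],[0,0,0],[0,0,0],[0,0,0],[0,0,0],[0,0,0],[0,0,0],[0,0,0]], "claw": [0.9,0.82,0.78,0.74,0.7,0.68,0.66,0.6,0.5,0.4]}}

```text
t: 17.28
tcp_pos: [0.5645, 0.1274, 0.0529]
tcp_rot: [0.0, 0.493, 0.87, 0.0]
force: [-1.0, -0.6, 5.0]
width: 0.673
```

The first cup is within 3 mm of ring A, handle at about 108° (wanted about 102°). The second cup is gripped, so lift it.

>>> {"method": "carry_out", "body": {"xyz": [[0,0,0],[0,0,-2],[0,0,-5],[0,0,-10],[0,0,-16],[0,0,-23],[0,0,-30],[0,0,-38],[0,0,-46],[0,0,-55]], "turn": [[0,0,0],[0,0,0],[0,0,0],[0,0,0],[0,0,0],[0,0,0],[0,0,0],[0,0,0],[0,0,0],[0,0,0]], "claw": [0.4,0.4,0.4,0.4,0.4,0.4,0.4,0.4,0.4,0.4]}}

```text
t: 18.12
tcp_pos: [0.5641, 0.1275, 0.1083]
tcp_rot: [0.0, 0.493, 0.87, 0.0]
force: [-0.6, 0.7, -0.0]
width: 0.68
```

>>> {"method": "carry_out", "body": {"xyz": [[0,0,-15],[0,0,-35],[0,0,-60],[0,0,-85],[0,0,-100],[0,0,-110],[0,0,-110],[0,0,-110]], "turn": [[0,0,0],[0,0,0],[0,0,0],[0,0,0],[0,0,0],[0,0,0],[0,0,0],[0,0,0]], "claw": [0.4,0.4,0.4,0.4,0.4,0.4,0.4,0.4]}}

```text
t: 18.78
tcp_pos: [0.5643, 0.1275, 0.2176]
tcp_rot: [0.0, 0.493, 0.87, 0.0]
force: [-1.2, 0.5, -0.9]
width: 0.672
```

Run:
```python
from h import *
o=get_obs();print(o['tcp_pos'],o['width'])
# mid handle (w7 view) and ring B
import pickle
w=pickle.load(open('w7.pkl','rb'))
f=lambda u,v:(80+u*.72,60+v*390/540*1.0)
f=lambda u,v:(80+u*.72,60+v*.72)
p=cast(w,[f(245,240)],.116)[0];d=p[:2]-[.5637,.1257];print('handle',np.degrees(np.arctan2(d[1],d[0])),np.hypot(*d))
a=np.radians(-73.5);rb=np.array([.5051,-.2636])+.035*np.array([np.cos(a),np.sin(a)]);print('ringb',rb,'direct (.5138,-.2979)')
goto(*((rb+[.5138,-.2979])/2),o['tcp_pos'][2],31-14)
```

```text
[0.56425461 0.12750542 0.21756815] 0.6719573079065665
handle -57.408425112878916 0.040859816892087245
ringb [ 0.51504054 -0.29715869] direct (.5138,-.2979)
xyz [-3.388e+02 -2.614e+02 -1.000e-01] turn [ 0.  0. 14.] t 18.78 w 0.672 F [-1.2  0.5 -0.9] tcp [0.5643 0.1275 0.2176]
```

>>> {"method": "carry_out", "body": {"xyz": [[-15,-12,0],[-43,-33,0],[-72,-55,0],[-101,-78,0],[-130,-100,0],[-159,-122,0],[-188,-145,0],[-217,-167,0],[-246,-189,0],[-275,-212,0]], "turn": [[0,0,0],[0,0,2],[0,0,4],[0,0,6],[0,0,8],[0,0,10],[0,0,12],[0,0,13],[0,0,14],[0,0,15]], "claw": [0.4,0.4,0.4,0.4,0.4,0.4,0.4,0.4,0.4,0.4]}}

```text
t: 19.62
tcp_pos: [0.5225, -0.2185, 0.2155]
tcp_rot: [-0.002, 0.602, 0.798, -0.0]
force: [0.9, 0.1, -0.5]
width: 0.676
```

>>> {"method": "carry_out", "body": {"xyz": [[-15,-6,0],[-25,-10,0],[-25,-10,0],[-25,-10,0]], "turn": [[0,0,0],[0,0,0],[0,0,0],[0,0,0]], "claw": [0.4,0.4,0.4,0.4]}}

```text
t: 19.95
tcp_pos: [0.5205, -0.2435, 0.2162]
tcp_rot: [-0.001, 0.602, 0.798, 0.0]
force: [-0.3, 0.6, -0.4]
width: 0.674
```

```bash
python3 -c "
from h import *
goto(.515,-.297,.0775,16)"
```

```text
xyz [-50.2 -19.8 138.6] turn [-0.1 -0.1 -0.1] t 19.95 w 0.674 F [-0.3  0.6 -0.4] tcp [ 0.5205 -0.2435  0.2162]
```

>>> {"method": "carry_out", "body": {"xyz": [[-20,-8,0],[-40,-16,5],[-50,-20,20],[-50,-20,45],[-50,-20,70],[-50,-20,95],[-50,-20,120],[-50,-20,138],[-50,-20,138],[-50,-20,138]], "turn": [[0,0,0],[0,0,0],[0,0,0],[0,0,0],[0,0,0],[0,0,0],[0,0,0],[0,0,0],[0,0,0],[0,0,0]], "claw": [0.4,0.4,0.4,0.4,0.4,0.4,0.4,0.4,0.4,0.4]}}

```text
t: 20.78
tcp_pos: [0.5152, -0.2953, 0.0786]
tcp_rot: [-0.002, 0.601, 0.799, 0.0]
force: [0.9, -0.6, -0.3]
width: 0.677
```

Run:
```python
from h import *
goto(.5145,-.2975,.012,16)
w=calibration('wrist');im=camera('wrist')[:,:,::-1].copy()
z=get_obs()['tcp_pos'][2]+.009+.062
th=np.linspace(0,6.28,60)
for x,y,r,zz,col in((.5145,-.2975,.029,z,(0,0,255)),(.5145,-.2975,.032,.011,(255,0,255))):
    for p in proj(w,np.c_[x+r*np.cos(th),y+r*np.sin(th),0*th+zz]):cv2.circle(im,tuple(int(v) for v in np.round(p)),0,col,-1)
cv2.imwrite('pics/w8.png',cv2.resize(im[60:,60:460],(720,583)))
```

```text
xyz [-2.1 -1.1 66.6] turn [-0.1 -0.2  0.1] t 20.78 w 0.677 F [ 0.9 -0.6 -0.3] tcp [ 0.5152 -0.2953  0.0786]
```

View pics/w8.png

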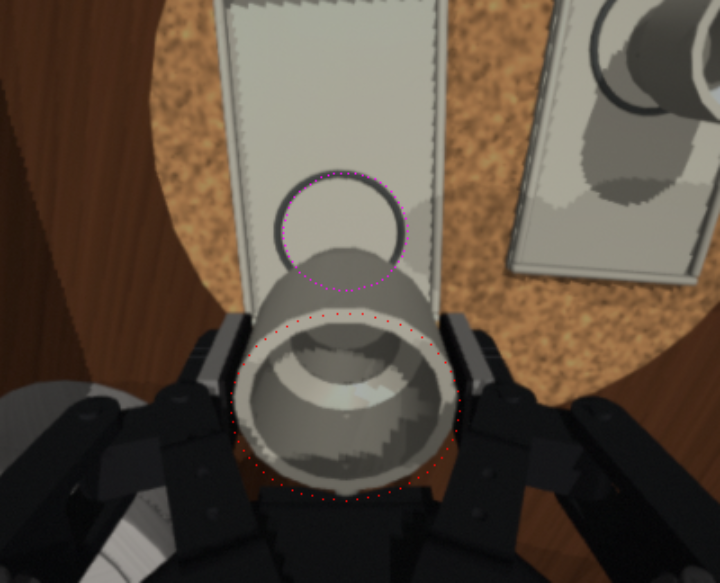

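The magenta prediction lies on ring B to within about 2 mm, at (341,232), and the held rim is about 2 mm short of the red target. I'll shift (-2,-2) mm and descend.

>>> {"method": "carry_out", "body": {"xyz": [[-2,-2,8],[-2,-2,20],[-2,-2,32],[-2,-2,44],[-2,-2,54],[-2,-2,62],[-2,-2,67],[-2,-2,70],[-2,-2,70],[-2,-2,70]], "turn": [[0,0,0],[0,0,0],[0,0,0],[0,0,0],[0,0,0],[0,0,0],[0,0,0],[0,0,0],[0,0,0],[0,0,0]], "claw": [0.4,0.4,0.4,0.4,0.4,0.4,0.4,0.4,0.4,0.4]}}

```text
t: 21.67
tcp_pos: [0.5145, -0.3004, 0.0097]
tcp_rot: [0.0, 0.602, 0.798, 0.0]
force: [-1.1, -0.7, -0.9]
width: 0.673
```

>>> {"method": "carry_out", "body": {"xyz": [[0,0,0.7],[0,0,1.4],[0,0,2.1],[0,0,2.8],[0,0,3.5],[0,0,4],[0,0,4]], "turn": [[0,0,0],[0,0,0],[0,0,0],[0,0,0],[0,0,0],[0,0,0],[0,0,0]], "claw": [0.4,0.4,0.4,0.4,0.4,0.4,0.4]}}

```text
t: 22.25
tcp_pos: [0.5142, -0.3001, 0.0052]
tcp_rot: [-0.0, 0.602, 0.798, 0.0]
force: [1.1, -0.3, -0.4]
width: 0.674
```

>>> {"method": "carry_out", "body": {"xyz": [[0,0,0.5],[0,0,1],[0,0,1.5],[0,0,1.5]], "turn": [[0,0,0],[0,0,0],[0,0,0],[0,0,0]], "claw": [0.4,0.4,0.4,0.4]}}

```text
t: 22.58
tcp_pos: [0.5142, -0.3002, 0.0037]
tcp_rot: [-0.0, 0.602, 0.798, 0.0]
force: [-1.1, 0.1, -0.1]
width: 0.674
```

>>> {"method": "carry_out", "body": {"xyz": [[0,0,0.5],[0,0,1],[0,0,1.5],[0,0,1.5]], "turn": [[0,0,0],[0,0,0],[0,0,0],[0,0,0]], "claw": [0.4,0.4,0.4,0.4]}}

```text
t: 22.92
tcp_pos: [0.5142, -0.3002, 0.0022]
tcp_rot: [-0.0, 0.602, 0.798, 0.0]
force: [0.0, 0.6, -0.9]
width: 0.677
```

>>> {"method": "carry_out", "body": {"xyz": [[0,0,0.5],[0,0,1],[0,0,1]], "turn": [[0,0,0],[0,0,0],[0,0,0]], "claw": [0.4,0.4,0.4]}}

```text
t: 23.17
tcp_pos: [0.5143, -0.3003, 0.0019]
tcp_rot: [0.0, 0.602, 0.798, -0.0]
force: [-1.8, 0.4, 3.2]
width: 0.671
```

Contact (about 4 N change) at the predicted height. Release and retreat.

>>> {"method": "carry_out", "body": {"xyz": [[0,0,0],[0,0,0],[0,0,0],[0,0,0],[0,0,0],[0,0,0],[0,0,0],[0,0,0],[0,0,0],[0,0,0]], "turn": [[0,0,0],[0,0,0],[0,0,0],[0,0,0],[0,0,0],[0,0,0],[0,0,0],[0,0,0],[0,0,0],[0,0,0]], "claw": [0.6,0.66,0.68,0.7,0.73,0.78,0.85,0.92,1,1]}}

```text
t: 24.0
tcp_pos: [0.5142, -0.3002, 0.0013]
tcp_rot: [-0.0, 0.602, 0.798, 0.0]
force: [-0.1, -0.3, -0.4]
width: 0.998
```

>>> {"method": "carry_out", "body": {"xyz": [[0,0,0],[0,0,0],[0,0,-10],[0,0,-30],[0,0,-60],[0,0,-95],[0,0,-130],[0,0,-165],[0,0,-200],[0,0,-230]], "turn": [[0,0,0],[0,0,0],[0,0,0],[0,0,0],[0,0,0],[0,0,0],[0,0,0],[0,0,0],[0,0,0],[0,0,0]], "claw": [1,1,1,1,1,1,1,1,1,1]}}

```text
t: 24.83
tcp_pos: [0.5143, -0.3003, 0.2351]
tcp_rot: [0.001, 0.602, 0.798, 0.0]
force: [1.0, -1.1, 1.0]
width: 1.004
```

>>> {"method": "carry_out", "body": {"xyz": [[0,-40,0],[0,-80,0],[0,-120,0],[0,-120,0],[0,-120,0]], "turn": [[0,0,0],[0,0,0],[0,0,0],[0,0,0],[0,0,0]], "claw": [1,1,1,1,1]}}

```text
t: 25.25
tcp_pos: [0.3973, -0.3338, 0.2326]
tcp_rot: [0.001, 0.603, 0.797, -0.0]
force: [0.3, -0.1, 0.4]
width: 1.004
```

Run:
```python
from h import *
o=get_obs();print(o['t'],o['tcp_pos'],o['force'])
T=camera('top')[:,:,::-1].copy();c=calibration('top');S=camera('scene')[:,:,::-1]
a=cv2.resize(T[105:215,255:365],(400,400),interpolation=cv2.INTER_CUBIC)
b=cv2.resize(S[150:290,150:390],(400,233),interpolation=cv2.INTER_CUBIC)
d=cv2.resize(T[110:215,115:225],(175,167),interpolation=cv2.INTER_CUBIC)
o=np.zeros((400,800,3),np.uint8);o[:,:400]=a;o[:233,400:]=b;o[233:,400:575]=d
cv2.imwrite('pics/f.png',o)
# where rings should appear to be covered: predicted rim px for ideal placement
for n,x,y in(('A',.634,-.1637),('B',.5142,-.2977)):print(n,((proj(c,[x,y,.071])-[255,105])*400/110).round(1))
```

```text
25.25 [ 0.39727122 -0.3337873   0.23264933] [ 0.30228498 -0.12219591  0.37657241]
A [[119.2 134.5]]
B [[283.4 273.7]]
```

The picture limit is reached, so I'll do the final check numerically.

Run:
```python
from h import *
c=calibration('top');a=cv2.imread('pics/f.png')[:,:400];b=cv2.resize(cv2.imread('pics/top0.png')[105:215,255:365],(400,400),interpolation=cv2.INTER_CUBIC)
g=cv2.cvtColor(a,cv2.COLOR_BGR2GRAY)
for n,(x,y) in dict(A=(119.2,134.5),B=(283.4,273.7)).items():
    x0,y0=int(x-60),int(y-60)
    H=cv2.HoughCircles(g[y0:y0+120,x0:x0+120],cv2.HOUGH_GRADIENT,1,15,param1=80,param2=12,minRadius=28,maxRadius=42)
    if H is not None:
        for u,v,r in H[0][:4]:
            p=cast(c,[((u+x0)*110/400+255,(v+y0)*110/400+105)],.071)[0];print(n,u+x0,v+y0,r,p.round(4))
    # handle: changed pixels vs first picture
    df=cv2.absdiff(a,b).max(2)[y0:y0+120,x0:x0+120]
    print(n,'\n'.join(''.join(' .:*#'[min(4,k//30)] for k in r) for r in cv2.resize(df,(30,30),interpolation=cv2.INTER_AREA)))
```

```text
A 116.5 146.5 38.1 [ 0.6239 -0.1612  0.071 ]
A 120.5 126.5 36.8 [ 0.6407 -0.1649  0.071 ]
A 105.5 125.5 35.7 [ 0.6418 -0.1523  0.071 ]
A                               
                              
                              
                              
                              
                              
            ...::..           
           .:*****:.      ....
          .:****::...   ......
          .::::..       ......
          :****:: ..    ......
         .****:::: ..    .....
         :**:::::::  .   .....
        .**::::::::. ..  .....
        .:*::::::**:  .  .....
        .:*********:. .. .....
     .  .::********:     .....
       ...:*******:.    ......
   .   ....::****::    .......
         ....:::::.   .::.....
         .........   .:::.....
          ...     ...:::......
            .......:::..      
                   ...        
                              
                              
                              
                              
                              
                              
B 273.5 278.5 39.1 [ 0.5103 -0.2894  0.071 ]
B 292.5 262.5 35.8 [ 0.5234 -0.3055  0.071 ]
B 295.5 277.5 38.0 [ 0.5108 -0.3076  0.071 ]
B                               
                              
                              
                              
                              
                              
                      ..: ....
           .    ...  ..::...:.
            .:::.. .. ..:. ..:
           .****.   ..  .. ...
          .:****:. .      .#*.
          .::****:. .     .**.
         ..::::***: ..     ...
         .:::::::*: ..   ... .
         .:::::::*:. .   .:. .
         .:****::*:. .   .::  
       . .:*******:. .   .::. 
          ::******:. .   .::. 
          .:*****::  .  ..:::.
           .::***:.     ...::.
         .  ..::::.    ....::.
              .....   .......
```

The top view is too coarse for the rims on white, so I'll take a closer wrist look at both cups.

>>> {"method": "carry_out", "body": {"xyz": [[10,30,0],[20,60,0],[25,90,0],[30,120,0],[30,140,0],[30,140,0],[30,140,0],[30,140,0]], "turn": [[0,0,0],[0,0,0],[0,0,0],[0,0,0],[0,0,0],[0,0,0],[0,0,0],[0,0,0]], "claw": [1,1,1,1,1,1,1,1]}}

```text
t: 26.02
tcp_pos: [0.5254, -0.2652, 0.231]
tcp_rot: [-0.001, 0.601, 0.799, -0.0]
force: [-0.3, 0.0, -0.2]
width: 1.0
```

Run:
```python
from h import *
w=calibration('wrist');im=camera('wrist')[:,:,::-1].copy();cv2.imwrite('w9.png',im)
g=cv2.cvtColor(im,cv2.COLOR_BGR2GRAY)
for n,x,y,a in(('A',.634,-.1637,102),('B',.5142,-.2977,-73)):
    p=proj(w,[x,y,.071])[0];q=proj(w,[x+.046*np.cos(np.radians(a)),y+.046*np.sin(np.radians(a)),.055])[0]
    print(n,'rim px',p.round(),'handle px',q.round())
    u,v=map(int,p)
    if 30<u<482 and 30<v<354:
        c=cv2.resize(g[v-36:v+36,u-36:u+36],(36,36),interpolation=cv2.INTER_AREA)
        print('\n'.join(''.join(' .:-=+*#%@'[k*10//256]*2 for k in r) for r in c))
```

```text
A rim px [365. 108.] handle px [367.  68.]<stdin>:10: RuntimeWarning: overflow encountered in scalar multiply
Traceback (most recent call last):
OverflowError: Python integer 256 out of bounds for uint8
```

Run:
```python
from h import *
w=calibration('wrist');g=cv2.cvtColor(cv2.imread('w9.png'),cv2.COLOR_BGR2GRAY)
for n,x,y,a in(('A',.634,-.1637,102),('B',.5142,-.2977,-73)):
    p=proj(w,[x,y,.071])[0];q=proj(w,[x+.046*np.cos(np.radians(a)),y+.046*np.sin(np.radians(a)),.055])[0]
    print(n,'rim px',p.round(),'handle px',q.round(),'rim radius px',(np.abs(proj(w,[[x+.029,y,.071],[x,y+.029,.071]])-p)).round(1).tolist())
    u,v=map(int,p)
    c=cv2.resize(g[max(v-44,0):v+44,u-40:u+40].astype(float),(40,44),interpolation=cv2.INTER_AREA)
    print('\n'.join(''.join(' .:-=+*#%@'[int(k*10/256)]*2 for k in r) for r in c))
```

```text
A rim px [366. 107.] handle px [367.  67.] rim radius px [[22.0, 7.3], [9.4, 24.6]]
==++++++++++++++====++**++++****++==++******++++++++++********++==::::::::::::::
##########********++++++**++******++****++++**++++******++****++++--::::::::::::
++++****######################********++**++**++++++**++++++++++++==::::::::::::
++==============++++++******########**==++****##******++++**++++**++--::::::::::
********++++++++++++++++========++==----++####**##############****++==::::::::::
%%##%%%%####**####**++****++++++**==----++####======++++++********++++--::::::::
%%%%%%%%%%%%%%%%%%%%####%%####**##++====++####========++======++++++++==::::::::
%%%%%%%%%%%%%%%%%%%%%%%%%%%%%%%%##++====++####**********++**==##******++::::::::
%%%%%%%%%%%%%%######******########======++########**########++##++++**++--::::::
%%%%%%%%%%##**++==----------==++**==++==**%%######**########++##++++**++==::::::
%%%%%%####==--==++++****++++==----==++++**%%######**######**++##++****++==--::::
%%%%##++====++####%%%%%%######++--==****##################++****++****++++==::::
%%##++--++##%%%%%%%%####**++++++**##########
[... 5495 characters left out ...]
--------==**##==----==----++++++++++++++++++++++++++
::::::::::==++++**++==--------------==####==--------==++++++++++++++++++++++++++
::::::::::::==******====------------==####==--------++++++++++++++++++++++++**++
::::::::::::::--++++++++==------==----####====----++++++++++++==++++++**++++**++
::::::::::::::::--++++**++==--======--++++======++++++++++++**++++++****++++++++
::::::::::::::::::--++****++--========----====++****++++++******++**++****++++++
::::::::::::::::::::::==++**++++++====--==++++++******************++++++********
::::::::::::::::::::::::--++++++++++----++**++++++++******++++**++++==++++++++++
::::::::::::::::::::::::::::--==++++====++**++++++++++++****++++==++++++++++++++
```

Run:
```python
from h import *
w=calibration('wrist')
for n,x,y,u0,v0,rim,ring in(('A',.634,-.1637,326,63,dict(t=(25,12.2),b=(22,35.3),l=(9,24.5),r=(32,22)),dict(t=(6,9.3),l=(0.7,16.5),b=(8,32))),
  ('B',.5142,-.2977,197,141,dict(t=(20,13.5),b=(19.8,34.5),l=(8.7,22.5),r=(30,24)),dict(t=(20,5.3),l=(8.6,16),r=(30.6,16)))):
    f=lambda d,z:np.array([cast(w,[(u0+2*a+1,v0+2*b+1)],z)[0][:2] for a,b in d.values()])
    R_=f(rim,.071);G=f(ring,.011)
    def fit(P):
        M=np.c_[2*P,np.ones(len(P))];s=np.linalg.lstsq(M,(P**2).sum(1),rcond=None)[0];return s[:2].round(4),np.sqrt(s[2]+s[0]**2+s[1]**2).round(4)
    print(n,'rim',fit(R_),'ring',fit(G))
```

```text
A rim (array([ 0.6389, -0.1675]), np.float64(0.0277)) ring (array([ 0.6371, -0.1612]), np.float64(0.0342))
B rim (array([ 0.5153, -0.3056]), np.float64(0.0279)) ring (array([ 0.512 , -0.3021]), np.float64(0.0324))
```

Both cups measure within about 6.5 mm of their rings (limit 12), with handles in line. A quick check that the bottom cup is still in place, then hand in.

Run:
```python
from h import *
c=calibration('top');b=camera('top')[:,:,::-1];h=cv2.cvtColor(b,cv2.COLOR_BGR2HSV)
m=((h[...,1]<60)&(h[...,2]>110)).astype(np.uint8)
for n,(x,y,z) in dict(low=(.5637,.1257,.086),jar=(.489,.198,.109),jug=(.525,-.102,.068)).items():
    u,v=proj(c,[x,y,z])[0];k=np.zeros_like(m);cv2.circle(k,(int(u),int(v)),16,1,-1)
    M=cv2.moments(m*k,True);print(n,M['m00'],cast(c,[(M['m10']/M['m00'],M['m01']/M['m00'])],z)[0].round(3) if M['m00'] else None)
print(get_obs()['t']);hand_in()
```

```text
low 315.0 [0.567 0.125 0.086]
jar 253.0 [0.489 0.201 0.109]
jug 179.0 [ 0.526 -0.099  0.068]
26.1167
the job is handed in; nothing more can be done
```

I moved the top cup to plate A and the middle cup to plate B, left the bottom cup on the turntable, and handed the job in at about 26 s. The interface gives no verdict.

**What went differently:** the first grasp closed on air above the rim. The real fingertips sit about 40–50 mm behind the reported tool point. I reopened without touching anything, went lower and gripped properly. Set-down contact on the plates was at most about 9 N in the end-of-move readings.

**Last checks:**

| Item | Reading | Limit |
|---|---|---|
| Cup on plate A, distance from ring centre | about 6.5 mm (wrist view), about 3 mm (top view) | 12 mm |
| Cup on plate B, distance from ring centre | about 5 mm (wrist view) | 12 mm |
| Cup A handle, off the plate's outward direction | about 7° (top view) | about 34° |
| Cup B handle | in line with the plate by eye in the last view; angle not measured | about 34° |
| Bottom cup, sugar jar, milk jug | within about 3 mm of their starting positions | – |

- **Disagreement:** the two readings for cup A differ by about 4 mm, but both are well inside the limit.
- **Failed check:** the circle fit on the last top view gave unusable results on the white plates, so I relied on the closer wrist view. The picture limit was reached, so I read the last views as numbers and coarse character plots only.
- **Not re-measured at the end:** the canister, kettle, biscuit tin and scoop, and the plates' shift from their start.

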